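# Start the toy smoothie maker

### The job

Get the toy smoothie maker going: turn its speed sleeve to number 4, then set the jug onto the drive hub, turning it until the key on its shaft drops into the hub, and press it right down on the sprung start ring. It only runs while pressed, so finish with the jug still in the gripper and held fully down; leave the sleeve on 4 and the other toys where they are.

Things in the scene. Friction and masses are not known exactly. Their poses are not given: they have to be found in the camera images.
- smoothie_base: mint toy smoothie maker, fixed to the table: housing 220 mm long (x), 130 wide, 30 high. Origin: centre of its underside; +x from dial end to drive end. At x=-65 mm, y=0 the lilac speed sleeve stands on the 30 mm high deck. At x=+50, y=0 a round seat (94 mm across, top 45 mm up) bears the yellow drive hub and, round it, the pink start ring (61 mm outside, top 52 mm up)
- sleeve_top (a point): centre of the top of the lilac ribbed speed sleeve, an upright round dial 33 mm across (38 at its 4 mm foot), 32 tall, top 64 mm above the table, free all round down to the deck at 30 mm. Its +x is the red pointer. On the deck plate round its drive side: rows of dark dots, one dot for number 1 to five for 5, a dash for 0
- speed_sleeve (a joint): angle of the speed sleeve, rad, growing clockwise seen from above; number n lies at 0.45 n (0 to 5), so number 4 (the row of four dots) is 1.80. It clicks from number to number and settles only on one (peak torque about 0.05 N m); stops just beyond 0 and 5. It starts on 0, 1 or 2
- hub_mouth (a point): centre of the top face of the yellow drive hub, 67 mm above the table; +z up, +x towards its keyway. Hub 41 mm across, 22 deep; open round bore 18 mm in diameter with one keyway 8 mm wide reaching 15 mm from the axis, a red dash on the top face beside it. The keyway points within 0.6 rad of the housing's +x; the hub is stiff to turn (0.4 N m)
- start_ring (a joint): how far the pink sprung start ring is pressed down, m: 0 up, 0.006 at its stop. Its spring pushes back with 4 N at first and 10 N at the stop, more than the jug's weight, so a jug left alone sits 6 mm too high
- jug: toy jug, about 0.2 kg, 147 mm tall, upright on the table: clear skirt (56 mm outside, 48 inside, 30 high), clear closed cup 66 mm across with toy fruit inside, mint lid 69 mm across, top at 113 mm. Origin: centre of the skirt's underside; +z up; +x towards the key, the red end of the lid's fin and the lid's small lip with a red dash
- shaft_tip (a point): tip of the jug's drive shaft on its axis inside the skirt, 2 mm above the jug's origin. Shaft 16 mm in diameter, tip coned (10 mm across, full width 6 mm higher). Its red key points to the jug's +x, 6 mm wide, reaching 13 mm from the axis. This tip is 7 mm below hub_mouth while the key rides on the hub's face, 13 mm when the key is in and the skirt meets the start ring, 19 mm when pressed home
- jug_grip (a point): point in the upright fin on the jug's lid, on the axis, 135 mm above the jug's origin. The fin is 46 mm long (jug's x), 16 mm thick (y), from 113 to 147 mm above the origin, red at its key (+x) end. Grip it from above across its thickness with the TCP at this point
- kettle: silver toy kettle, 76 mm across the body and 95 mm tall with its black bow handle, spout reaching 60 mm along +x; origin: centre of its underside. Not to be disturbed
- jar: small glass jar with a pink twist cap, 48 mm across, 62 mm tall; origin: centre of its underside. Not to be disturbed
- orange_block: orange wooden block 60 x 30 x 30 mm lying on the table; origin: centre of its underside. Not to be disturbed
- bath_tub: purple toy bath tub 220 x 115 mm, 77 mm high, tap to 114 mm, at the far side; origin: centre of its underside. Not to be disturbed
- toy_mug: yellow toy mug, 52 mm across, 50 mm tall; origin: centre of its underside. Not to be disturbed
Mind the look-alikes: they are no part of the job. There is more than one size of the jug; the one meant has the size given above.

How it is judged (in metres and radians):
On the way, in this order (a step that is already met when the one before it is completed fails the run):
1. the speed sleeve is clicked to number 4 (value of joint speed_sleeve between 1.68 and 1.92 rad), for 0.3 s.
2. the jug stands over the hub and its key has dropped into the keyway (z of jug in the frame of hub_mouth below -0.0125 m and horizontal distance between jug and hub_mouth below 0.004 m and angle between jug's own z axis and vertical below 0.1 rad), for 0.1 s.
At the end, for the whole second after the job is handed in: sleeve on 4 (within 0.12 rad); jug upright (0.1 rad) on the hub, centred to 4 mm, key in the keyway (0.2 rad), origin 18.5 mm or more below the hub's face; fingers (over 3 N on the jug) keep the start ring pressed at least 4.5 of its 6 mm through the last second (all of step 1 and value of joint start_ring above 0.0045 m and z of jug in the frame of hub_mouth below -0.0185 m and horizontal distance between jug and hub_mouth below 0.004 m and angle between jug's own z axis and vertical below 0.1 rad and angle between the x axis of jug and the x axis of hub_mouth, either way round below 0.2 rad and contact force between the fingers and jug above 3 N); the arm keeps its last pose, push and grip.
It fails at once if kettle, jar, block, tub or mug shifted by more than 30 mm (distance of any of kettle, jar, orange_block, bath_tub, toy_mug from where it was at the start of the episode above 0.03 m).
It also fails if it takes over 64 s, if anything falls off the work surface, if the arm or the gripper's body presses on something with over 40 N, if the wrist force passes 120 N, or if a joint passes its speed limit or range.

### The arm

A 6-joint arm with a two-finger parallel gripper is mounted at the origin on the work surface. World frame = base frame: x ahead of the robot, y to its left, z up, the work surface at z = 0. Lengths are in mm, angles in degrees, forces in N, time in s.
With the tool pointing down it reaches from about 300 to 850 mm from the base axis. Payload 4.2 kg.
Tool frame: the origin (TCP) lies between the finger pads, 19 mm behind the fingertips; this is the grasp point; z points along the fingers, y is the line along which they close (so a half turn about z gives the same grasp; the last joint's range is limited). The gripper opens to 91 mm and grips with 3 to 60 N. Pads are 32 mm wide; open, the fingers measure 118 mm over their backs; the gripper's body (76 mm by 178 mm) begins 60 mm behind the grasp point.
Start: joints at [65.203, 18.312, 89.639, -0, 72.044, -1.146], TCP at [230.679, 526.715, 232.776] pointing down, gripper open.
Joint ranges: [-177.97, 177.97], [-48.28, 115.42], [12.27, 149.76], [-77.06, 257.06], [2.81, 150.46], [-146.56, 146.56]. Speed limits (degrees/s): [147.25, 147.25, 180, 180, 180, 180].

### API

Orientations are given as [roll, pitch, yaw] about the fixed x, y, z axes, in that order (R = Rz(yaw) Ry(pitch) Rx(roll)).
In Python, from workcell import * gives the robot as it stands. The module is installed in compiled form; this text tells all that it offers.
- The arm moves only by the tool send_rows, never from a script. Its argument "deltas" is a list of rows, each a list of 2 entries, a list of its own where there are three numbers: the shift along the tool's x, y, z normalised to -1 to 1, where 1 is 0.5 m, then the turn, a rotation vector about the tool's x, y, z normalised to -1 to 1, where 1 is 0.5 rad. A call has 1 to 10 rows; each row shifts and turns the commanded pose from where the row before left it, along the tool's axes as they then stand; what a row does not reach is not made up. A row lasts 1/10 s, in which the tool goes at most 50 mm and 8.59 degrees, less where a joint would pass 70% of its speed; a pose out of reach is approached as far as the arm can. A call with a number of a shift or a turn outside -1 to 1 is refused whole. A call with a gripper value outside its range is refused whole. "grip" is the closure, from 0 (fully open) to 1 (shut), set as the call begins (left out, the last holds). The fingers move at their own pace and stop on an object; "grip_force" is the grip in N (left out, the last holds). Time passes only in rows, so rows that do not move let the fingers close. It gives the time, the measured TCP pose, the force, the opening and the grip force at its end, in the units of the state.
- state(): the state, without advancing time (a new reading comes with each control period).
- grab_frame(name): name is "side" or "top"; returns the picture (420x560x3 uint8, red, green, blue); there is no depth.
- calibration(name): a dict with "mtx" (3x3 intrinsics, pixels), "R" (3x3) and "t" (3): a world point X has camera coordinates R X + t. Camera axes: x right, y down, z forward; pixel columns grow to the right and rows downward; lengths in mm; the calibration is good to about 2 mm. A picture is of the moment at which its call begins. calibration takes no time and is no camera call.
- job_done(): hands the job in; it is judged then, once.
Trained networks look in the newest picture that a camera, given by its name, has taken for a name from the list of things; names that differ only in an ending like _2 or _b are one class to them, and where a whole thing is asked for, a point or a joint stands for the part that bears it (a point fixed in the world has none). Each returns a list of dicts, best first, with "p" (0 to 1); they miss things now and then, are a little off and sometimes report something else, mostly with a low value. They report only what shows in the picture. A call takes as long as a camera call. They do not tell look-alikes from the thing itself.
- trace(camera, label): "pixels" (420x560 bool, what is visible of it) and "bbox" ([left, top, width, height] in pixels, round what is visible of it).
The state is a dict: "time_s": time; "qpos": joint angles; "qvel": joint speeds; "effort": joint torques, N m; "ee_pos": TCP position; "ee_rot": TCP orientation; "force": force on the tool from outside, world axes, zero at the start; "torque": the same for the moment, N m; "gripper_width": finger opening in mm; "gripper_force": force on a finger pad.
Only numpy, scipy, OpenCV 4.12 (cv2) and the standard library are available. Lean on these libraries where they do the work, as an engineer would, in place of code of your own. Each camera call takes 0.05 s, during which the arm holds its last target. There are 200 camera calls.

## Working session

There is one attempt and no reset: what is moved stays moved. The work goes in short steps, Python scripts to look and compute and a tool call to move; the robot and the scene stay as the last step left them, time stands still between calls to the robot, and variables do not carry over. Pictures are saved under pics/ and viewed, at most 10 in all, crops included, and the job is handed in when it is done.

Besides the shell and the picture viewer there is one more tool, called after "Request:" by a JSON object that holds its "method" and its "body". send_rows: Moves the arm, as the interface text tells. Scaled input: -1 to 1 covers 0.5 m each way for a shift and 0.5 rad each way for a turn. Its arguments: {"type":"object","properties":{"deltas":{"type":"array","items":{"type":"array"}},"grip":{"type":"number"},"grip_force":{"type":"number"}},"required":["deltas"]}

```bash
mkdir -p pics; python3 - <<'E'
from workcell import *
import cv2
for n in ("side","top"):
    f=grab_frame(n); cv2.imwrite(f"pics/{n}0.png",cv2.cvtColor(f,cv2.COLOR_RGB2BGR))
    c=calibration(n); print(n,c["mtx"].tolist(),c["R"].round(4).tolist(),c["t"].round(1).tolist())
    for l in ("smoothie_base","sleeve_top","hub_mouth","jug","jug_grip","start_ring","kettle","jar","orange_block","bath_tub","toy_mug"):
        for d in trace(n,l): print(l,round(d["p"],2),d["bbox"])
s=state();print({k:s[k] for k in s})
E
```

```text
side [[546.4341900589116, 0.0, 282.8643128061165], [0.0, 546.4341900589116, 210.5945786767995], [0.0, 0.0, 1.0]] [[0.9921, -0.125, -0.008], [-0.0657, -0.4647, -0.883], [0.1067, 0.8766, -0.4693]] [-610.0, 130.4, 1398.1]
smoothie_base 0.91 [209.7, 231.9, 91.3, 50.1]
sleeve_top 0.75 [219.7, 238.7, 20.3, 18.7]
sleeve_top 0.6 [215.3, 318.7, 25.7, 29.6]
hub_mouth 0.67 [265.9, 231.6, 18.4, 12.2]
jug 0.72 [266.4, 163.7, 26.6, 48.1]
jug_grip 0.89 [270.4, 165.2, 23.6, 51.0]
start_ring 0.49 [264.0, 239.4, 25.0, 10.3]
kettle 0.92 [210.2, 181.2, 30.6, 36.9]
jar 0.59 [247.6, 171.2, 15.4, 20.3]
orange_block 0.85 [216.1, 319.6, 24.6, 27.5]
bath_tub 0.59 [290.5, 185.8, 89.2, 45.0]
top [[514.1747739926489, 0.0, 273.3543727897438], [0.0, 514.1747739926489, 208.4298938171903], [0.0, 0.0, 1.0]] [[0.0006, -1.0, -0.0037], [-0.9885, -0.0, -0.1513], [0.1513, 0.0037, -0.9885]] [-23.3, 616.8, 1162.7]
smoothie_base 0.91 [264.4, 196.2, 62.7, 94.0]
sleeve_top 0.46 [290.9, 261.9, 16.8, 19.2]
hub_mouth 0.63 [280.0, 211.6, 18.1, 19.6]
jug 0.85 [113.2, 179.9, 23.5, 24.4]
jug 0.8 [161.8, 179.2, 34.1, 40.9]
jug_grip 0.
[... 285 characters left out ...]
97 [415.0, 191.7, 38.4, 22.2]
{'time_s': 1.2, 'qpos': array([ 6.52015021e+01,  1.83116146e+01,  8.96401692e+01, -1.35171777e-03,
        7.20439920e+01, -1.14757412e+00]), 'qvel': array([ 0.0262697 ,  0.10400468,  0.06190036,  0.03111043, -0.01301056,
       -0.01609952]), 'effort': array([-6.41954030e-04, -4.12368751e+01, -2.32232898e+01,  7.27646984e-02,
        3.79336369e-02, -1.28743778e-05]), 'ee_pos': array([230.69193046, 526.6987783 , 232.77085209]), 'ee_rot': array([1.79995802e+02, 1.37025319e-03, 1.56349493e+02]), 'force': array([ 0.60164362,  0.72805951, -0.03776536]), 'torque': array([ 0.03062962, -0.00275009,  0.03078267]), 'gripper_force': 0.0, 'gripper_width': 91.471718249364}
```

```bash
python3 - <<'E'
import cv2
a=cv2.imread("pics/top0.png"); cv2.imwrite("pics/top0c.png",cv2.resize(a[75:315,80:480],None,fx=2,fy=2,interpolation=cv2.INTER_CUBIC))
a=cv2.imread("pics/side0.png"); cv2.imwrite("pics/side0c.png",cv2.resize(a[130:370,130:530],None,fx=2,fy=2,interpolation=cv2.INTER_CUBIC))
E
```

```text
(no output)
```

View pics/top0c.png

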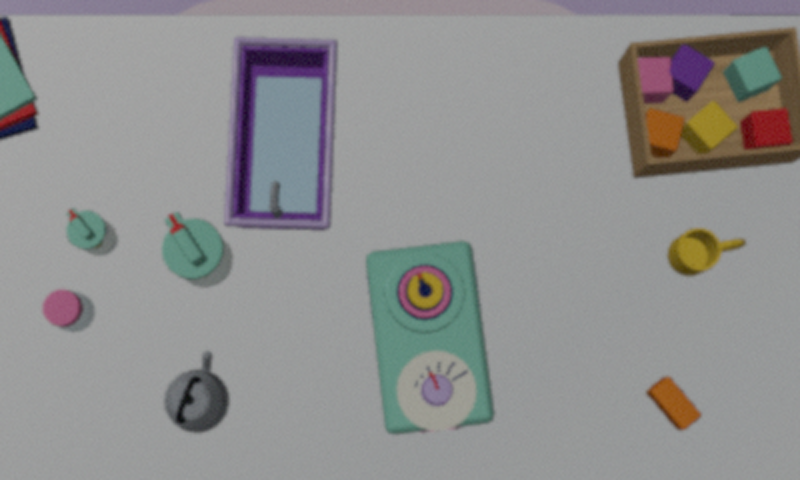

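View pics/side0c.png

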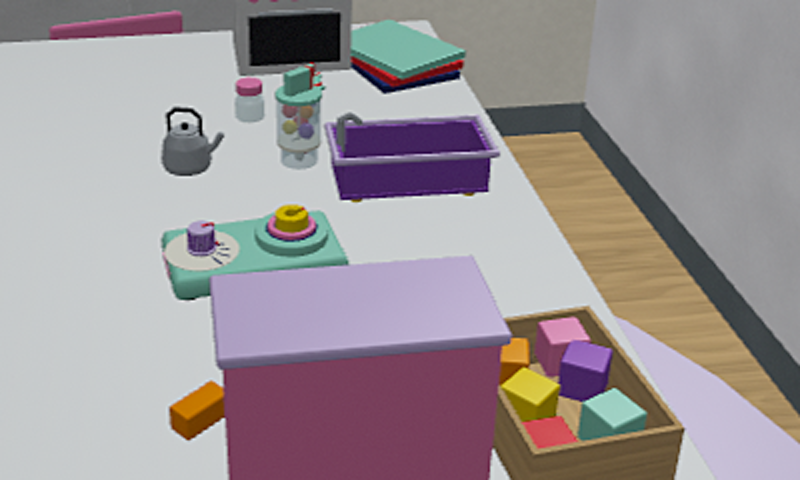

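```bash
python3 - <<'E'
import cv2,numpy as np
t=cv2.imread("pics/top0.png");s=cv2.imread("pics/side0.png")
def c(a,x,y,w,h): return cv2.resize(a[y:y+h,x:x+w],(400,300),interpolation=cv2.INTER_NEAREST)
m=np.vstack([np.hstack([c(t,148,177,56,42),c(t,258,195,76,57)]),np.hstack([c(t,272,240,56,42),c(s,256,160,80,60)])])
cv2.imwrite("pics/m1.png",m)
E
```

```text
(no output)
```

View pics/m1.png

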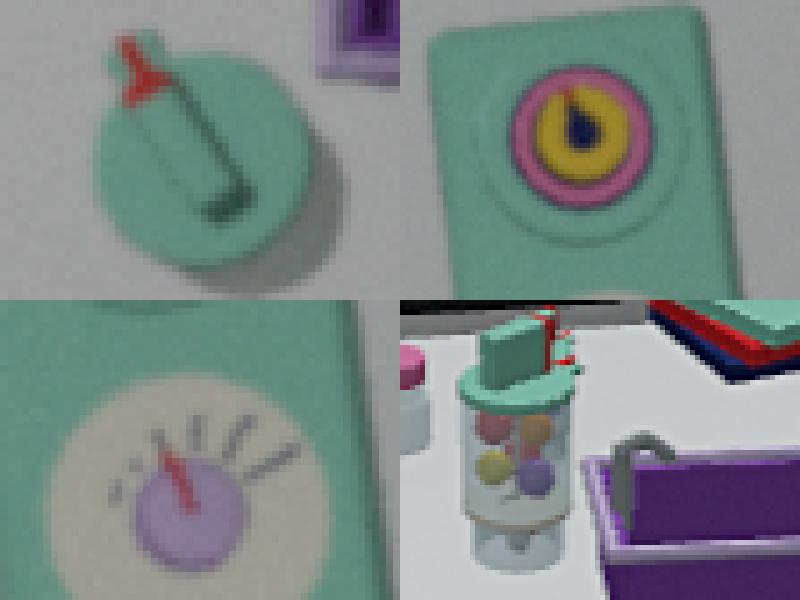

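```bash
cat > h.py <<'E'
from workcell import *
import cv2,numpy as np
from scipy.optimize import least_squares
CAL={n:calibration(n) for n in("top","side")}
def proj(n,P):
    c=CAL[n];q=np.atleast_2d(P)@c["R"].T+c["t"];q=q@c["mtx"].T;return q[:,:2]/q[:,2:]
def ray(n,uv,z):
    c=CAL[n];d=c["R"].T@np.linalg.inv(c["mtx"])@np.array([*uv,1.]);C=-c["R"].T@c["t"];return C+d*(z-C[2])/d[2]
K=8
def mask(img,hsvlo,hsvhi,box):
    x,y,w,h=box;u=cv2.resize(img[y:y+h,x:x+w],None,fx=K,fy=K,interpolation=cv2.INTER_CUBIC)
    m=cv2.inRange(cv2.cvtColor(u,cv2.COLOR_RGB2HSV),hsvlo,hsvhi)
    m=cv2.morphologyEx(m,cv2.MORPH_OPEN,np.ones((7,7)))
    cs,_=cv2.findContours(m,cv2.RETR_EXTERNAL,cv2.CHAIN_APPROX_NONE)
    return max(cs,key=cv2.contourArea)[:,0].astype(float),(x,y)
def topix(p,o): return (p+.5)/K-.5+np.array(o)
def cylc(n,x,y,r,z0,z1):
    a=np.linspace(0,2*np.pi,90);c=np.c_[x+r*np.cos(a),y+r*np.sin(a)]
    P=np.vstack([np.c_[c,0*a+z] for z in(z0,z1)])
    hu=cv2.convexHull(proj(n,P).astype(np.float32));m=cv2.moments(hu);return np.array([m["m10"]/m["m00"],m["m01"]/m["m00"]]),m["m00"]
def fit(n,img,lo,hi,box,r,z0,z1):
    p,o=mask(img,lo,hi,box);hu=cv2.convexHull(topix(p,o).astype(np.float32));m=cv2.moments(hu)
    t=np.array([m["m10"]/m["m00"],m["m01"]/m["m00"]]);g=ray(n,t,z1)[:2]
    s=least_squares(lambda q:cylc(n,*q,r,z0,z1)[0]-t,g)
    return s.x.round(1),"px",t.round(1),"area",round(m["m00"]),"exp",round(cylc(n,*s.x,r,z0,z1)[1])
E
python3 - <<'E'
from h import *
im={n:cv2.cvtColor(cv2.imread(f"pics/{n}0.png"),cv2.COLOR_BGR2RGB) for n in CAL}
Y=((20,130,70),(33,255,255));PK=((155,70,70),(177,255,255));LI=((120,25,70),(150,120,255));MI=((70,60,60),(90,255,255))
for n,b in(("top",(270,200,45,45)),("side",(255,225,45,35))):
    print(n,"hub",*fit(n,im[n],*Y,b,20.5,52,67)); print(n,"ring",*fit(n,im[n],*PK,b,30.5,45,52))
for n,b in(("top",(285,255,30,28)),("side",(212,233,32,30))):
    print(n,"sleeve",*fit(n,im[n],*LI,b,16.5,34,64))
print("lid",*fit("top",im["top"],*MI,(155,184,45,40),34.5,109,113))
print("side lid",*fit("side",im["side"],*MI,(262,172,36,12),34.5,109,113))
for n,b in(("top",(255,190,80,105)),):
    p,o=mask(im[n],*MI,b);r=cv2.minAreaRect(topix(p,o).astype(np.float32));print(r)
E
```

```text
top hub [587.5 -66.4] px [292. 220.] area 240 exp 259
top ring [587.8 -66.9] px [291.9 220.6] area 530 exp 539
side hub [586.8 -74.1] px [275.4 238.9] area 189 exp 193
side ring [586.4 -76.3] px [275.2 243.1] area 231 exp 301
top sleeve [473.4 -79.7] px [297.9 269.7] area 187 exp 172
side sleeve [473.2 -84.4] px [230.1 249.1] area 216 exp 213
lid [628. 194.] px [176.1 199.2] area 670 exp 752
side lid [629.7 192.1] px [279.3 176.8] area 220 exp 215
((294.32550048828125, 243.18226623535156), (90.80933380126953, 53.55402755737305), 83.22434997558594)
```

Request:
{"method": "send_rows", "body": {"deltas": [[[-0.066,-0.065,0],[0,0,0]],[[-0.066,-0.065,0],[0,0,0]],[[-0.066,-0.065,0],[0,0,0]],[[-0.066,-0.065,0],[0,0,0]],[[-0.066,-0.065,0],[0,0,0]],[[-0.066,-0.065,0],[0,0,0]],[[-0.066,-0.065,0],[0,0,0]],[[-0.066,-0.065,0],[0,0,0]],[[-0.066,-0.065,0],[0,0,0]],[[-0.066,-0.065,0],[0,0,0]]], "grip": 0}}

```text
time_s: 2.2
ee_pos: [403.0, 94.8, 233.1]
ee_rot: [180.0, 0.1, 156.4]
force: [0.7, 0.3, 1.0]
gripper_width: 91.4
gripper_force: 0.0
```

Request:
{"method": "send_rows", "body": {"deltas": [[[-0.0543,-0.0534,0.04],[0,0,0]],[[-0.0543,-0.0534,0.04],[0,0,0]],[[-0.0543,-0.0534,0.04],[0,0,0]],[[-0.0543,-0.0534,0.04],[0,0,0]],[[-0.0543,-0.0534,0.04],[0,0,0]],[[0,0,0.04],[0,0,0]],[[0,0,0],[0,0,0]],[[0,0,0],[0,0,0]],[[0,0,0],[0,0,0]]], "grip": 0}}

```text
time_s: 3.1
ee_pos: [473.9, -79.6, 113.9]
ee_rot: [180.0, 0.1, 156.4]
force: [-0.6, -0.1, -0.9]
gripper_width: 91.2
gripper_force: 0.0
```

```bash
python3 - <<'E'
from h import *
s=state();print(s["ee_pos"],s["ee_rot"],s["qpos"].round(1))
t=grab_frame("top");a=grab_frame("side")
np.save("t1.npy",t);np.save("s1.npy",a)
c=lambda im,x,y,w,h:cv2.resize(im[y:y+h,x:x+w],(400,300),interpolation=cv2.INTER_CUBIC)
cv2.imwrite("pics/m2.png",cv2.cvtColor(np.hstack([c(a,190,205,80,60),c(t,248,225,100,75)]),cv2.COLOR_RGB2BGR))
p=s["ee_pos"];print(proj("side",[p,p-[0,0,19]]),proj("top",[p]))
E
```

```text
[473.92339651 -79.64333822 113.85540702] [1.79965879e+02 1.09558149e-01 1.56404993e+02] [-10.9  16.4 111.7   0.   51.8 -77.3]
[[228.93508847 225.33350209]
 [229.3578529  232.10541241]] [[299.14421184 268.5159109 ]]
```

View pics/m2.png

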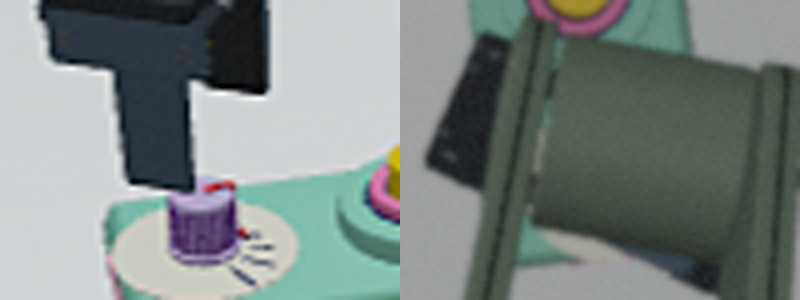

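Request:
{"method": "send_rows", "body": {"deltas": [[[0,0,0.04],[0,0,0]],[[0,0,0.04],[0,0,0]],[[0,0,0.034],[0,0,0]],[[0,0,0],[0,0,0]],[[0,0,0],[0,0,0]]], "grip": 0}}

```text
time_s: 3.7
ee_pos: [473.8, -79.8, 56.5]
ee_rot: [180.0, 0.1, 156.4]
force: [0.0, 0.3, -0.3]
gripper_width: 90.9
gripper_force: 0.0
```

Request:
{"method": "send_rows", "body": {"deltas": [[[0,0,0],[0,0,0]],[[0,0,0],[0,0,0]],[[0,0,0],[0,0,0]],[[0,0,0],[0,0,0]],[[0,0,0],[0,0,0]],[[0,0,0],[0,0,0]],[[0,0,0],[0,0,0]],[[0,0,0],[0,0,0]]], "grip": 1, "grip_force": 15}}

```text
time_s: 4.5
ee_pos: [472.9, -81.0, 55.7]
ee_rot: [-179.9, -0.0, 156.4]
force: [-0.6, -3.1, 1.2]
gripper_width: 32.5
gripper_force: 15.0
```

Request:
{"method": "send_rows", "body": {"deltas": [[[0,-0.003,0],[0,0,0]],[[0,0,0],[0,0,0]],[[0,0,0],[0,0,0]]]}}

```text
time_s: 4.8
ee_pos: [472.9, -81.1, 55.7]
ee_rot: [180.0, -0.0, 156.3]
force: [1.1, 2.4, -0.0]
gripper_width: 32.7
gripper_force: 15.0
```

```bash
python3 - <<'E'
from h import *
s=state();print(s)
E
```

```text
{'time_s': 4.8, 'qpos': array([-1.11387123e+01,  2.09448605e+01,  1.15677346e+02,  6.32371086e-02,
        4.33722813e+01, -7.75089802e+01]), 'qvel': array([ 0.08270973, -0.04525674, -0.06779608, -0.1389861 ,  0.00461893,
        0.03834945]), 'effort': array([-1.21642448e+00, -3.63128471e+01, -1.58706504e+01, -5.68574276e-01,
        8.41414975e-02,  2.33907071e-03]), 'ee_pos': array([472.89489807, -81.14458013,  55.73466453]), 'ee_rot': array([ 1.79956408e+02, -4.02895792e-03,  1.56324304e+02]), 'force': array([ 1.10172692,  2.41021203, -0.01895775]), 'torque': array([ 0.52475964, -0.07733758, -0.01082737]), 'gripper_force': 14.999064356088638, 'gripper_width': 32.74184768227929}
```

Request:
{"method": "send_rows", "body": {"deltas": [[[0,0,0],[0,0,0.2]],[[0,0,0],[0,0,0.2]],[[0,0,0],[0,0,0.2]],[[0,0,0],[0,0,0.2]],[[0,0,0],[0,0,0.2]],[[0,0,0],[0,0,0.2]],[[0,0,0],[0,0,0.2]],[[0,0,0],[0,0,0.2]],[[0,0,0],[0,0,0.2]],[[0,0,0],[0,0,0.02]]]}}

```text
time_s: 5.8
ee_pos: [473.0, -81.1, 55.7]
ee_rot: [180.0, -0.0, 104.2]
force: [0.9, 2.4, -0.3]
gripper_width: 32.6
gripper_force: 15.0
```

Request:
{"method": "send_rows", "body": {"deltas": [[[0,0,0],[0,0,0]],[[0,0,0],[0,0,0]],[[0,0,0],[0,0,0]]]}}

```text
time_s: 6.1
ee_pos: [473.0, -81.2, 55.7]
ee_rot: [180.0, -0.0, 104.2]
force: [1.5, 4.8, -0.5]
gripper_width: 32.9
gripper_force: 15.0
```

```bash
python3 - <<'E'
from h import *
s=state();print(s["ee_pos"],s["ee_rot"],s["force"],s["torque"],s["qpos"])
E
```

```text
[472.96452245 -81.15111133  55.735564  ] [ 1.79968685e+02 -2.89190865e-02  1.04242435e+02] [ 1.51554314  4.79364023 -0.47543942] [ 0.84865011 -0.24808617  0.06655613] [-1.11353099e+01  2.09457032e+01  1.15675645e+02  5.76004644e-02
  4.33627678e+01 -2.54196085e+01]
```

Request:
{"method": "send_rows", "body": {"deltas": [[[0,0,0],[0,0,0]],[[0,0,0],[0,0,0]],[[0,0,0],[0,0,0]],[[0,0,0],[0,0,0]],[[0,0,0],[0,0,0]]], "grip": 0.4}}

```text
time_s: 6.6
ee_pos: [472.7, -81.6, 55.7]
ee_rot: [-180.0, 0.0, 104.2]
force: [-0.0, -0.2, 0.3]
gripper_width: 54.6
gripper_force: 0.0
```

Request:
{"method": "send_rows", "body": {"deltas": [[[0,0,0],[0,0,0]],[[0,0,0],[0,0,0]],[[0,0,0],[0,0,0]],[[0,0,0],[0,0,0]],[[0,0,0],[0,0,0]],[[0,0,0],[0,0,0]]], "grip": 1}}

```text
time_s: 7.2
ee_pos: [473.0, -81.5, 55.8]
ee_rot: [180.0, 0.0, 104.2]
force: [0.9, 0.9, -1.1]
gripper_width: 32.7
gripper_force: 15.0
```

Request:
{"method": "send_rows", "body": {"deltas": [[[0,0,0],[0,0,0]],[[0,0,0],[0,0,0]],[[0,0,0],[0,0,0]],[[0,0,0],[0,0,0]]], "grip": 0}}

```text
time_s: 7.6
ee_pos: [472.7, -81.5, 55.8]
ee_rot: [-180.0, -0.0, 104.2]
force: [-0.2, -0.3, 0.2]
gripper_width: 61.8
gripper_force: 0.0
```

Request:
{"method": "send_rows", "body": {"deltas": [[[0,0,-0.06],[0,0,0]],[[0,0,-0.08],[0,0,0]],[[0,0,-0.08],[0,0,0]],[[0,0,-0.08],[0,0,0]],[[0,0,-0.05],[0,0,0]]], "grip": 0}}

```text
time_s: 8.1
ee_pos: [473.5, -81.7, 233.9]
ee_rot: [179.8, 0.1, 104.2]
force: [0.8, 0.6, -0.8]
gripper_width: 91.3
gripper_force: 0.0
```

```bash
cat > jf.py <<'E'
from h import *
im={n:cv2.cvtColor(cv2.imread(f"pics/{n}0.png"),cv2.COLOR_BGR2RGB) for n in CAL}
p,o=mask(im["top"],(70,60,60),(90,255,255),(155,184,45,40));q=topix(p,o)
w=np.array([ray("top",u,111)[:2] for u in q])
s=least_squares(lambda a:np.hypot(*(w-a[:2]).T)-a[2],[628,194,34],loss="soft_l1",f_scale=.5);print("lid",s.x,np.abs(s.fun).mean())
x,y=s.x[:2]
# dark side of fin
b=(155,184,45,40);u=cv2.resize(im["top"][b[1]:b[1]+b[3],b[0]:b[0]+b[2]],None,fx=K,fy=K,interpolation=cv2.INTER_CUBIC)
hs=cv2.cvtColor(u,cv2.COLOR_RGB2HSV);g=hs[...,2].astype(float)
yy,xx=np.mgrid[:u.shape[0],:u.shape[1]];c=(proj("top",[[x,y,113]])[0]-b[:2]+.5)*K
ins=np.hypot(xx-c[0],yy-c[1])<14*K
for nm,m in(("red",((hs[...,0]<8)|(hs[...,0]>172))&(hs[...,1]>110)&ins),("dark",(g<np.median(g[ins])-22)&ins&(hs[...,0]>60))):
    P=np.c_[xx[m],yy[m]].astype(np.float32);ci=topix(P.mean(0),b[:2]);l=cv2.fitLine(P,cv2.DIST_HUBER,0,.01,.01).ravel()
    print(nm,len(P),ci.round(2),"world z147",ray("top",ci,147)[:2]-[x,y],"yaw",np.degrees(np.arctan2(-l[0],-l[1])))
def fin(yaw,x=x,y=y):
    R=np.array([[np.cos(yaw),-np.sin(yaw)],[np.sin(yaw),np.cos(yaw)]])
    a=np.array([[23,8],[23,-8],[-23,-8],[-23,8]])@R.T+[x,y];return np.vstack([np.c_[a,[z]*4] for z in(113,147)])
out=[]
for yaw in(25,30,35):
  r=[]
  for n,bb in(("top",(155,184,45,40)),("side",(262,155,45,40))):
    v=cv2.resize(im[n][bb[1]:bb[1]+bb[3],bb[0]:bb[0]+bb[2]],(270,240),interpolation=cv2.INTER_NEAREST)
    f=(proj(n,fin(np.radians(yaw)))-bb[:2]+.5)*6
    for k in(0,4):cv2.polylines(v,[f[k:k+4].round().astype(int)],True,(255,255,255) if k else (0,0,0),1)
    r.append(v)
  out.append(np.vstack(r))
cv2.imwrite("pics/jf.png",cv2.cvtColor(np.hstack(out)[:,:800],cv2.COLOR_RGB2BGR))
E
python3 jf.py
```

```text
lid [627.93320109 193.98849507  32.66300851] 1.1938858361113436
red 651 [168.11 188.69] world z147 [16.84107909 10.97900849] yaw -56.395157
dark 4082 [177.97 199.85] world z147 [ -7.73093886 -11.12855776] yaw -155.54735
```

View pics/jf.png

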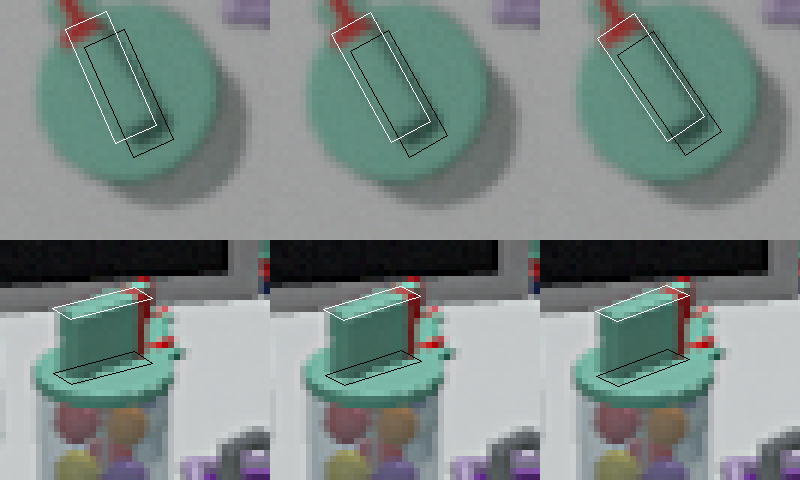

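Request:
{"method": "send_rows", "body": {"deltas": [[[0,0,0],[0,0,0.288]],[[0,0,0],[0,0,0.288]],[[0,0,0],[0,0,0.288]],[[0,0,0],[0,0,0.288]],[[0,0,0],[0,0,0.288]],[[0,0,0],[0,0,0.288]],[[0,0,0],[0,0,0.288]],[[0,0,0],[0,0,0.288]],[[0,0,0],[0,0,0.288]],[[0,0,0],[0,0,0]]]}}

```text
time_s: 9.1
ee_pos: [472.6, -81.5, 230.6]
ee_rot: [-180.0, 0.0, 30.0]
force: [-0.8, -0.0, 0.0]
gripper_width: 91.3
gripper_force: 0.0
```

```bash
cat >> h.py <<'E'
def to(x,y):
    s=state();R=cv2.Rodrigues(np.array([0,0,1.])*0)[0];a=np.radians(s["ee_rot"][2]);d=np.array([x,y])-s["ee_pos"][:2]
    print("pos",s["ee_pos"].round(2),"rot",s["ee_rot"].round(2),"F",s["force"].round(1),"T",s["torque"].round(2),"tool dxdy mm",np.round([d@[np.cos(a),np.sin(a)],d@[np.sin(a),-np.cos(a)]],2))
E
sed -i 's/R=cv2.Rodrigues(np.array(\[0,0,1.\])\*0)\[0\];//' h.py
python3 - <<'E'
from h import *
to(627.7,192.5)
f=grab_frame("top");np.save("t2.npy",f);g=grab_frame("side");np.save("s2.npy",g)
c=lambda im,x,y,w,h:cv2.resize(im[y:y+h,x:x+w],(400,300),interpolation=cv2.INTER_CUBIC)
cv2.imwrite("pics/m3.png",cv2.cvtColor(np.hstack([c(g,200,225,56,42),c(f,272,240,56,42)]),cv2.COLOR_RGB2BGR))
E
```

```text
pos [472.58 -81.49 230.63] rot [-1.7999e+02  1.0000e-02  2.9970e+01] F [-0.8 -0.   0. ] T [-0.04  0.13  0.03] tool dxdy mm [ 271.25 -159.86]
```

View pics/m3.png

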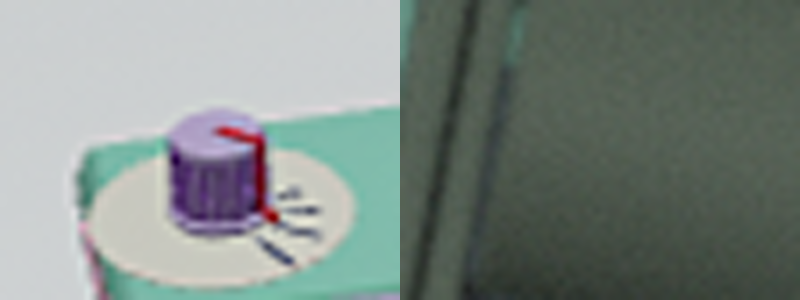

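Request:
{"method": "send_rows", "body": {"deltas": [[[0.0775,-0.0457,0],[0,0,0]],[[0.0775,-0.0457,0],[0,0,0]],[[0.0775,-0.0457,0],[0,0,0]],[[0.0775,-0.0457,0],[0,0,0]],[[0.0775,-0.0457,0],[0,0,0]],[[0.0775,-0.0457,0],[0,0,0]],[[0.0775,-0.0457,0],[0,0,0]],[[0,0,0],[0,0,0]],[[0,0,0],[0,0,0]],[[0,0,0],[0,0,0]]]}}

```text
time_s: 10.2
ee_pos: [627.3, 191.6, 230.6]
ee_rot: [180.0, 0.1, 30.0]
force: [0.1, 0.3, 0.3]
gripper_width: 91.2
gripper_force: 0.0
```

```bash
python3 - <<'E'
from h import *
to(627.7,192.5)
t=grab_frame("top");
hub=fit("top",t,(20,130,70),(33,255,255),(270,200,45,45),20.5,52,67);print(hub)
print(fit("top",t,(120,25,70),(150,120,255),(285,255,30,28),16.5,34,64))
p,o=mask(t,(20,130,70),(33,255,255),(270,200,45,45))
# keyway: dark/blue opening + red dash in hub
b=(282,208,22,24);u=cv2.resize(t[b[1]:b[1]+b[3],b[0]:b[0]+b[2]],None,fx=K,fy=K,interpolation=cv2.INTER_CUBIC);hs=cv2.cvtColor(u,cv2.COLOR_RGB2HSV)
c=(proj("top",[[*hub[0],67]])[0]-b[:2]+.5)*K
yy,xx=np.mgrid[:u.shape[0],:u.shape[1]];ins=np.hypot(xx-c[0],yy-c[1])<8*K
for nm,m in(("red",((hs[...,0]<12)|(hs[...,0]>172))&(hs[...,1]>120)&ins),("bore",(hs[...,2]<85)&ins)):
    P=np.c_[xx[m],yy[m]];ci=topix(P.mean(0),b[:2]);d=ray("top",ci,67)[:2]-hub[0];print(nm,len(P),d.round(2),np.degrees(np.arctan2(d[1],d[0])).round(1))
cv2.imwrite("pics/k.png",cv2.cvtColor(cv2.resize(u,None,fx=3,fy=3,interpolation=cv2.INTER_CUBIC),cv2.COLOR_RGB2BGR))
E
```

```text
pos [627.35 191.61 230.61] rot [1.7999e+02 6.0000e-02 2.9980e+01] F [0.1 0.3 0.3] T [-0.06  0.13 -0.01] tool dxdy mm [ 0.75 -0.6 ]
(array([587.5, -66.5]), 'px', array([292.1, 220. ]), 'area', 240, 'exp', 259)
(array([473.3, -79.4]), 'px', array([297.9, 269.7]), 'area', 185, 'exp', 172)
red 64 [16.36  6.17] 20.7
bore 2073 [1.3  0.66] 26.8
```

View pics/k.png

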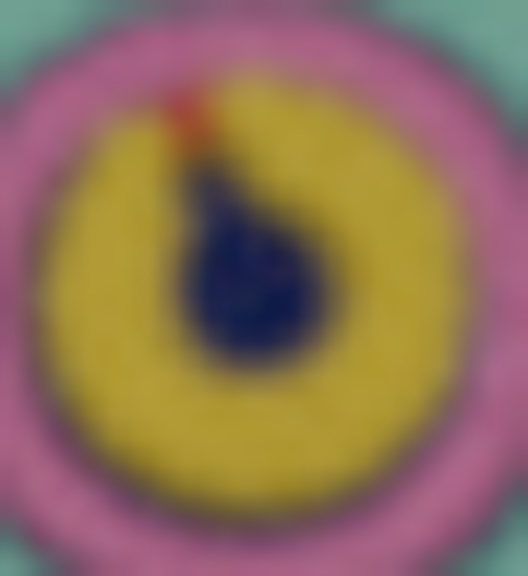

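Request:
{"method": "send_rows", "body": {"deltas": [[[0.0015,-0.0012,0.05],[0,0,0]],[[0,0,0.05],[0,0,0]],[[0,0,0.05],[0,0,0]],[[0,0,0.041],[0,0,0]],[[0,0,0],[0,0,0]],[[0,0,0],[0,0,0]]]}}

```text
time_s: 10.85
ee_pos: [628.3, 192.5, 136.1]
ee_rot: [180.0, -0.0, 29.9]
force: [-0.4, -0.1, 0.2]
gripper_width: 91.1
gripper_force: 0.0
```

Request:
{"method": "send_rows", "body": {"deltas": [[[0,0,0],[0,0,0]],[[0,0,0],[0,0,0]],[[0,0,0],[0,0,0]],[[0,0,0],[0,0,0]],[[0,0,0],[0,0,0]],[[0,0,0],[0,0,0]],[[0,0,0],[0,0,0]],[[0,0,0],[0,0,0]],[[0,0,0],[0,0,0]],[[0,0,0],[0,0,0]]], "grip": 1, "grip_force": 40}}

```text
time_s: 11.85
ee_pos: [628.3, 193.5, 135.2]
ee_rot: [-180.0, -0.0, 30.0]
force: [0.5, 0.1, 0.7]
gripper_width: 15.2
gripper_force: 40.0
```

Request:
{"method": "send_rows", "body": {"deltas": [[[0,0,-0.02],[0,0,0]],[[0,0,-0.04],[0,0,0]],[[0,0,-0.05],[0,0,0]],[[0,0,-0.05],[0,0,0]],[[0,0,-0.04],[0,0,0]],[[0,0,0],[0,0,0]],[[0,0,0],[0,0,0]]]}}

```text
time_s: 12.55
ee_pos: [628.0, 193.3, 235.0]
ee_rot: [-180.0, 0.0, 30.0]
force: [-0.4, -0.1, -2.9]
gripper_width: 15.3
gripper_force: 40.0
```

Request:
{"method": "send_rows", "body": {"deltas": [[[0,0,-0.06],[0,0,0]],[[-0.0553,0.0686,0],[0,0,0]],[[-0.0553,0.0686,0],[0,0,0]],[[-0.0553,0.0686,0],[0,0,0]],[[-0.0553,0.0686,0],[0,0,0]],[[-0.0553,0.0686,0],[0,0,0]],[[-0.0553,0.0686,0],[0,0,0]],[[0,0,0.04],[0,0,0.148]],[[0,0,0.04],[0,0,0.148]],[[0,0,0],[0,0,0]]]}}

```text
time_s: 13.55
ee_pos: [584.4, -67.9, 220.7]
ee_rot: [-179.7, 0.5, 21.4]
force: [-0.2, 0.9, -2.6]
gripper_width: 15.6
gripper_force: 40.0
```

Request:
{"method": "send_rows", "body": {"deltas": [[[0,0,0],[0,0,0]],[[0,0,0],[0,0,0]]]}}

```text
time_s: 13.75
ee_pos: [587.7, -67.4, 225.8]
ee_rot: [180.0, -0.0, 21.6]
force: [-0.7, 0.1, -2.1]
gripper_width: 16.0
gripper_force: 40.0
```

```bash
python3 - <<'E'
from h import *
to(587.3,-68)
t=grab_frame("top");a=grab_frame("side");np.save("s3.npy",a)
s=state()["ee_pos"]
print("pred skirt bottom",proj("side",[[s[0],s[1],s[2]-135]]),"hub",proj("side",[[587.3,-68,67]]))
x,y=(np.array(proj("side",[[s[0],s[1],s[2]-110]])[0])-[35,30]).astype(int)
u=a[y-10:y+65,x-15:x+85];print(x,y)
cv2.imwrite("pics/m4.png",cv2.cvtColor(cv2.resize(u,(800,600),interpolation=cv2.INTER_CUBIC),cv2.COLOR_RGB2BGR))
E
```

```text
pos [587.75 -67.44 225.78] rot [ 1.7998e+02 -5.0000e-02  2.1560e+01] F [-0.7  0.1 -2.1] T [-0.02  0.11 -0.  ] tool dxdy mm [-0.62  0.36]
pred skirt bottom [[275.16577505 227.73983581]] hub [[275.12062027 236.23157635]]
240 188
```

View pics/m4.png

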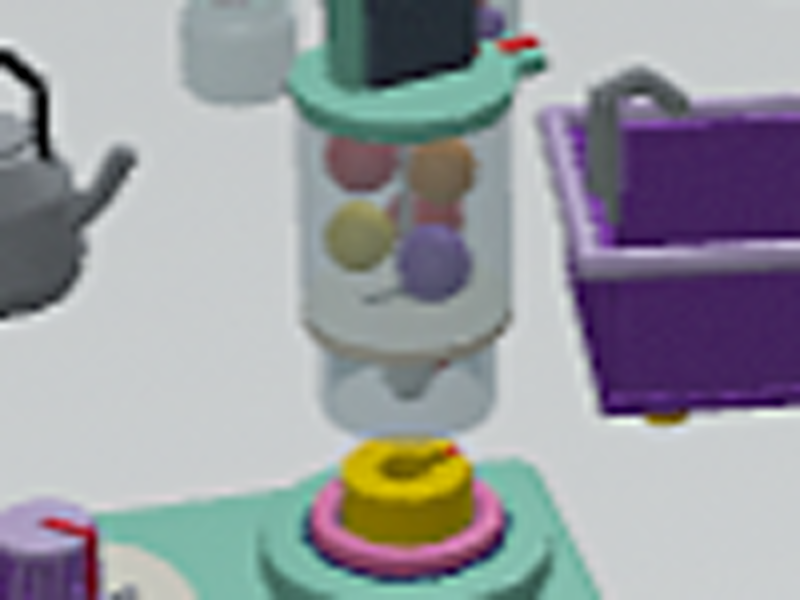

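Request:
{"method": "send_rows", "body": {"deltas": [[[0,0.0006,0.025],[0,0,0]],[[0,0,0.021],[0,0,0]],[[0,0,0],[0,0,0]],[[0,0,0],[0,0,0]]]}}

```text
time_s: 14.25
ee_pos: [587.1, -67.9, 201.6]
ee_rot: [-180.0, 0.1, 21.5]
force: [-0.2, 0.9, -1.7]
gripper_width: 15.7
gripper_force: 40.0
```

Request:
{"method": "send_rows", "body": {"deltas": [[[0,0,0.004],[0,0,0]],[[0,0,0.004],[0,0,0]],[[0,0,0],[0,0,0]],[[0,0,0],[0,0,0]]]}}

```text
time_s: 14.65
ee_pos: [587.4, -68.0, 198.3]
ee_rot: [180.0, -0.0, 21.5]
force: [0.1, -0.3, -2.3]
gripper_width: 15.8
gripper_force: 40.0
```

Request:
{"method": "send_rows", "body": {"deltas": [[[0,0,0.004],[0,0,0]],[[0,0,0.004],[0,0,0]],[[0,0,0],[0,0,0]],[[0,0,0],[0,0,0]]]}}

```text
time_s: 15.05
ee_pos: [587.4, -68.0, 194.1]
ee_rot: [-180.0, 0.0, 21.5]
force: [-0.2, 0.3, -2.7]
gripper_width: 15.9
gripper_force: 40.0
```

Request:
{"method": "send_rows", "body": {"deltas": [[[0,0,0.003],[0,0,0]],[[0,0,0.003],[0,0,0]],[[0,0,0],[0,0,0]],[[0,0,0],[0,0,0]]]}}

```text
time_s: 15.45
ee_pos: [587.4, -68.0, 191.2]
ee_rot: [-180.0, -0.0, 21.5]
force: [-0.3, 0.9, -2.7]
gripper_width: 15.5
gripper_force: 40.0
```

```bash
python3 -c "
from h import *
to(587.3,-68)"
```

```text
pos [587.42 -67.99 191.16] rot [-179.99   -0.     21.47] F [-0.3  0.9 -2.7] T [-0.05  0.13  0.01] tool dxdy mm [-0.12 -0.04]
```

Request:
{"method": "send_rows", "body": {"deltas": [[[0,0,0.003],[0,0,0]],[[0,0,0.003],[0,0,0]],[[0,0,0],[0,0,0]],[[0,0,0],[0,0,0]]]}}

```text
time_s: 15.85
ee_pos: [587.4, -68.0, 188.2]
ee_rot: [-180.0, -0.0, 21.5]
force: [0.6, -0.4, -2.0]
gripper_width: 15.8
gripper_force: 40.0
```

Request:
{"method": "send_rows", "body": {"deltas": [[[0,0,0.003],[0,0,0]],[[0,0,0],[0,0,0]],[[0,0,0],[0,0,0]]]}}

```text
time_s: 16.15
ee_pos: [587.5, -68.0, 187.2]
ee_rot: [180.0, -0.0, 21.5]
force: [-0.3, 0.5, 1.2]
gripper_width: 16.1
gripper_force: 40.0
```

Request:
{"method": "send_rows", "body": {"deltas": [[[0,0,0.003],[0,0,0]],[[0,0,0.003],[0,0,0]],[[0,0,0.003],[0,0,0]],[[0,0,0],[0,0,0]],[[0,0,0],[0,0,0]]]}}

```text
time_s: 16.65
ee_pos: [587.5, -68.0, 182.8]
ee_rot: [180.0, -0.0, 21.5]
force: [-0.9, 1.0, 5.1]
gripper_width: 15.5
gripper_force: 40.0
```

Request:
{"method": "send_rows", "body": {"deltas": [[[0,0,0.003],[0,0,0]],[[0,0,0.003],[0,0,0]],[[0,0,0],[0,0,0]],[[0,0,0],[0,0,0]]]}}

```text
time_s: 17.05
ee_pos: [587.5, -68.0, 181.1]
ee_rot: [180.0, -0.1, 21.5]
force: [-4.0, 1.7, 11.0]
gripper_width: 15.8
gripper_force: 40.0
```

Request:
{"method": "send_rows", "body": {"deltas": [[[0,0,0.003],[0,0,0]],[[0,0,0],[0,0,0]],[[0,0,0],[0,0,0]],[[0,0,0],[0,0,0]]]}}

```text
time_s: 17.45
ee_pos: [587.6, -67.9, 181.1]
ee_rot: [179.9, -0.1, 21.5]
force: [-4.4, 1.5, 17.1]
gripper_width: 15.8
gripper_force: 40.0
```

```bash
python3 - <<'E'
from h import *
to(587.3,-68)
a=grab_frame("side")
cv2.imwrite("pics/m5.png",cv2.cvtColor(cv2.resize(a[195:270,205:305],(800,600),interpolation=cv2.INTER_CUBIC),cv2.COLOR_RGB2BGR))
E
```

```text
pos [587.57 -67.94 181.05] rot [ 1.7994e+02 -1.3000e-01  2.1470e+01] F [-4.4  1.5 17.1] T [ 0.22  1.63 -0.03] tool dxdy mm [-0.27 -0.04]
```

View pics/m5.png

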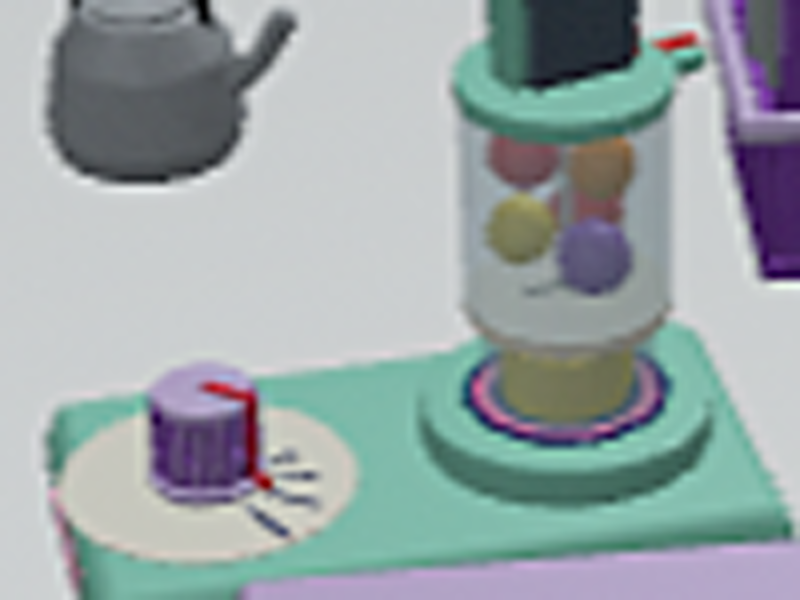

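The picture shows the jug seated round the hub, at crop pixels (568, 390), with the pink ring pressed level into the seat. The sleeve's pointer is on the four-dot row at (265, 485). The TCP stopped at z = 181 with 17 N of upward force, so the ring is at its stop.

```bash
python3 -c "
from workcell import *
print(job_done())"
```

```text
the job is handed in; nothing more can be done
None
```

I handed the job in with the sleeve on 4, the jug keyed into the hub and held fully down in the gripper, and the other toys not touched; the verdict was not shown to me.

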